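# Shut off a bench air outlet under its sliding cover

### The job

Shut off the tagged outlet of the compressed-air box: slide the box's loose cover fully aside along its tracks, against the far end of the box, to reveal the two valve levers, then push the lever that has the round tag on its hub clockwise until it is fully shut against its stop. Everything is pushed, nothing is picked up: the cover stays lying in its tracks and is never lifted out, and the other lever and the things on the bench around the box are left as they are.

Things in the scene. Friction and masses are not known exactly. Their poses are not given: they have to be found in the camera images.
- air_box: grey sheet-steel box screwed to the bench, 200 mm deep (x), 498 mm long (y), 80 mm high to its rim, walls 4 mm. Origin: centre of its underside on the bench, z up; its front (-x, towards the robot) carries two couplings and a gauge. Both long walls have a ledge inside, 12 mm wide, top at height 72 mm, on which the cover slides along y. The +y half is closed by a fixed deck, top at height 69 mm.
- bay_floor (a point): middle of the floor of the valve bay, the open-topped -y half of the box, at height 4 mm; axes as the box's. In the box frame the bay's opening spans x -84 to +84 mm and y -245 to -10 mm. The two alike valves stand in it side by side, pivots at x = +30 mm and y = -88 and -185 mm; which of them is the tagged one changes.
- cover: loose flat aluminium plate, 188 (x) by 245 (y) by 4 mm, about 0.5 kg, lying on the ledges inside the rim, axes parallel to the box's, 2 mm play each side. Origin: centre of its underside. It starts over the bay (origin at y -120 to -85 mm in the box) and slides to +y, over the deck, until its edge meets the end wall (origin at y = +122 mm). Not latched; 2 to 6 N along the tracks move it.
- cover_handle (a point): middle of the bar of the cover's steel bow handle, over the middle of the plate: a round 8 mm bar along the cover's x, 90 mm long between its two legs, bar centre 22 mm above the plate's top face (98 mm over the bench), 18 mm gap under it.
- tagged_lever (a joint): angle of the lever to be shut, rad: 0 = open, lever along its pipe, pointing to the box's -x; grows clockwise seen from above; 1.571 = shut against its stop, lever across the pipe, pointing to the box's +y. Starts at 0 to 0.3; stays where it is left; resists with about 0.25 N m.
- tagged_pivot (a point): turning axis of the tagged lever, at the height of the middle of its sleeve (52.5 mm). The lever is 16 mm wide; its black sleeve, 24 to 68 mm from the pivot, spans heights 46.5 to 58.5 mm. Only a flat round steel tag, 44 mm in diameter, under the nut at its hub (nut top 57 mm) tells it from the other. Below, the pipe reaches height 36 mm, the valve body 42 mm.
- tagged_tip (a point): free end of the tagged lever, 68 mm from the pivot, at mid-height of its sleeve.
- plain_tip (a point): free end of the other, untagged lever, otherwise alike (0 to 0.3 rad open at the start, 68 mm long): to be left as it is.
- plain_pivot (a point): turning axis of the untagged lever, at the height of the middle of its sleeve.
- bottle_mid (a point): half-way up a small brown bottle, 52 mm in diameter, 135 mm high, standing off the box's -y end: leave alone.
- tape_roll: roll of tape lying flat behind the box (+x), 90 mm in diameter, 24 mm high; origin under its centre: leave alone.
- hammer: hammer lying off the box's +y end, about 260 mm long, roughly along x; origin under its middle: leave alone.
- parts_box: small open cardboard box with ferrules, 100 x 150 x 55 mm, behind the box (+x); origin under its centre: leave alone.

How it is judged:
By the outcome, as a careful person would: the job done as asked, in the order asked, and still so for the second after the job is handed in, with the robot touching nothing.
It also fails if it takes over 48 s, if anything falls off the work surface, if the arm or the gripper's body presses on something with over 40 N, if the wrist force passes 120 N, or if a joint passes its speed limit or range.

### The arm

A 6-joint arm with a two-finger parallel gripper is mounted at the origin on the work surface. World frame = base frame: x ahead of the robot, y to its left, z up, the work surface at z = 0. Lengths are in m, angles in rad, forces in N, time in s.
With the tool pointing down it reaches from about 0.425 to 0.95 m from the base axis. Payload 14.7 kg.
Tool frame: the origin (TCP) lies midway between the tips of the shut fingers; the grasp point (between the pads) lies 19 mm behind it (robot.grip_point_offset is the distance from the TCP to the grasp point, in m); z points along the fingers, y is the line along which they close (so a half turn about z gives the same grasp; the last joint's range is limited). The gripper opens to 85 mm and grips with 20 to 120 N. Pads are 22 mm wide; open, the fingers measure 114 mm over their backs; the gripper's body (76 mm by 85 mm) begins 54 mm behind the grasp point. The pads swing forward as they close: fully open they stand 13 mm farther back than shut.
Start: joints at [-1.363, 0.48, 1.596, -0, 1.065, -0.047], TCP at [0.164, -0.629, 0.231] pointing down, gripper open.
Joint ranges: [-2.75, 2.75], [-0.82, 2.05], [0.23, 2.67], [-1.56, 4.7], [0.09, 2.69], [-2.92, 2.92]. Speed limits (rad/s): [1.89, 1.89, 2.39, 3.01, 3.01, 3.01].

### API

Orientations are given as a unit quaternion [w, x, y, z].
In Python, from plant import readout, imaging, ticket, look_for, pinpoint, robot gives the robot as it stands.
- The arm moves only by the tool servo_tool, never from a script. Its argument "plan" is text: rows parted by semicolons, each of 6 numbers parted by spaces: the shift along the tool's x, y, z scaled (see below), then the turn, a rotation vector about the tool's x, y, z scaled (see below). In form: dx dy dz wx wy wz; .... A call has 1 to 12 rows; each row shifts and turns the commanded pose from where the row before left it, along the tool's axes as they then stand; what a row does not reach is not made up. The controller multiplies each number of a shift by 0.03 m and each number of a turn by 0.1 rad. A row lasts 1/12 s, in which the tool goes at most 41.7 mm and 7.16 degrees, less where a joint would pass 70% of its speed; a pose out of reach is approached as far as the arm can. A call with a number of a shift or a turn outside -1 to 1 is refused whole. A call with a gripper value outside its range is refused whole. "fingers" is the closure, from 0 (fully open) to 1 (shut), set as the call begins (left out, the last holds). The fingers move at their own pace and stop on an object; the grip force is fixed at half the most. Time passes only in rows, so rows that do not move let the fingers close. It gives the time, the measured TCP pose, the force, the opening and the grip force at its end, in the units of the state.
- readout.read_state(): the state, without advancing time (a new reading comes with each control period).
- imaging.read_camera(name): name is "side" or "top" or "wrist"; returns the picture (400x640x3 uint8, red, green, blue); there is no depth.
- imaging.camera_info(name): a dict with "camera_matrix" (3x3 intrinsics, pixels), "camera_from_world" (4x4, takes a point from world to camera coordinates). Camera axes: x right, y down, z forward; pixel columns grow to the right and rows downward; lengths in m; the calibration is good to about 2 mm. A picture is of the moment at which its call begins: read the wrist's pose just before it. camera_info takes no time and is no camera call; for the wrist camera it gives the pose at the moment of the call.
- ticket.finish_job(): hands the job in; it is judged then, once.
Trained networks look in the newest picture that a camera, given by its name, has taken for a name from the list of things; names that differ only in an ending like _2 or _b are one class to them, and where a whole thing is asked for, a point or a joint stands for the part that bears it (a point fixed in the world has none). Each returns a list of dicts, best first, with "p" (0 to 1); they miss things now and then, are a little off and sometimes report something else, mostly with a low value. They report only what shows in the picture. A call takes as long as a camera call.
- look_for(camera, thing): "extent" ([left, top, right, bottom] in pixels, round what is visible of it).
- pinpoint(camera, thing): "centre" ([column, row] in pixels: a listed point, or the origin of a listed thing).
The state is a dict: "time": time; "joint_pos": joint angles; "joint_vel": joint speeds; "joint_efforts": joint torques, N m; "position": TCP position; "ee_rot": TCP orientation; "contact_force": force on the tool from outside, world axes, zero at the start; "ft_torque": the same for the moment, N m; "opening": finger opening in m; "grip_force": force on a finger pad.
Only numpy, scipy, OpenCV 4.12 (cv2) and the standard library are available. Lean on these libraries where they do the work, as an engineer would, in place of code of your own. Each camera call takes 0.05 s, during which the arm holds its last target. There are 200 camera calls.

## Working session

There is one attempt and no reset: what is moved stays moved. The work goes in short steps, Python scripts to look and compute and a tool call to move; the robot and the scene stay as the last step left them, time stands still between calls to the robot, and variables do not carry over. Pictures are saved under pics/ and viewed, at most 10 in all, crops included, and the job is handed in when it is done.

Besides the shell and the picture viewer there is one more tool, called by a JSON object that holds its "fn" and its "kwargs", one argument or row to a line. servo_tool: Moves the arm, as the interface text tells. Its arguments: {"type":"object","properties":{"plan":{"type":"string"},"fingers":{"type":"number"}},"required":["plan"]}

```bash
mkdir -p pics; ls; cat > h.py <<'E'
import numpy as np,cv2
from plant import readout, imaging, ticket, look_for, pinpoint, robot
def ray_z(cam,px,z,info=None):
    i=info or imaging.camera_info(cam);K=np.array(i["camera_matrix"]);T=np.array(i["camera_from_world"])
    R,t=T[:3,:3],T[:3,3];c=-R.T@t
    d=R.T@np.linalg.inv(K)@np.array([px[0],px[1],1.]);return c+d*(z-c[2])/d[2]
def snap(cam,name):
    im=imaging.read_camera(cam);cv2.imwrite(f"pics/{name}.png",im[:,:,::-1]);return im
E
python3 - <<'E'
from h import *
np.set_printoptions(precision=4,suppress=True)
s=readout.read_state();print(s)
for c in("top","side"):
    snap(c,c+"0")
    for t,z in(("air_box",0),("cover",.072),("cover_handle",.098),("bottle_mid",.067),("tape_roll",0),("hammer",0),("parts_box",0)):
        r=pinpoint(c,t)
        if r: print(c,t,np.round(r[0]["centre"],1),round(r[0]["p"],2),ray_z(c,r[0]["centre"],z))
E
```

```text
pics
{'time': 0.0, 'joint_pos': array([-1.3626,  0.4809,  1.5969,  0.    ,  1.0651, -0.0466]), 'joint_vel': array([ 0.0002,  0.0009,  0.002 , -0.0007, -0.0008,  0.0004]), 'joint_efforts': array([  0.0051, -95.0647, -43.0181,   0.0003,   0.0119,  -0.0001]), 'position': array([ 0.1638, -0.6286,  0.2307]), 'ee_rot': array([-0.0006,  0.9919,  0.1271, -0.    ]), 'contact_force': array([ 0.4698, -0.9051, -0.3337]), 'ft_torque': array([-0.0454, -0.0101, -0.0304]), 'grip_force': 0.0, 'opening': 0.08530737423890526}
top air_box [303.9 234.9] 0.85 [0.5365 0.0749 0.    ]
top cover [341.3 236.9] 0.89 [ 0.5208 -0.0344  0.072 ]
top cover_handle [344.6 239.3] 0.75 [ 0.5113 -0.0416  0.098 ]
top bottle_mid [455.3 224.8] 0.65 [ 0.549  -0.3629  0.067 ]
top tape_roll [376.  192.4] 0.62 [ 0.6642 -0.1516  0.    ]
top hammer [178.2 231.3] 0.8 [0.556  0.4612 0.    ]
top parts_box [276.2 165.8] 0.71 [0.7577 0.1591 0.    ]
side cover [294.8 217. ] 0.56 [ 0.5166 -0.0473  0.072 ]
side cover_handle [294.4 210.5] 0.64 [ 0.5169 -0.0466  0.098 ]
side bottle_mid [305.3 321. ] 0.91 [ 0.559  -0.3639  0.067 ]
side tape_roll [353.5 264.4] 0.8 [ 0.6829 -0.1598  0.    ]
side hammer [315.7 139.6] 0.92 [0.5667 0.4453 0.    ]
side parts_box [368.3 191. ] 0.58 [0.7502 0.1425 0.    ]
```

```bash
python3 -c "
import cv2,numpy as np
a=cv2.imread('pics/top0.png');b=cv2.imread('pics/side0.png');cv2.imwrite('pics/both.png',cv2.resize(np.vstack([a,b]),(480,600)))"
```

```text
(no output)
```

View pics/top0.png

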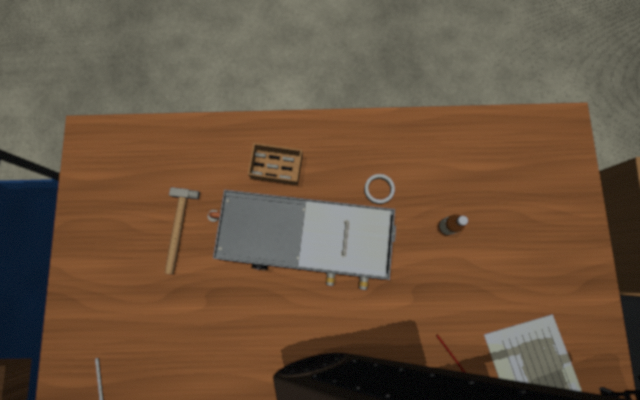

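The top view shows the box with rim corners near (216,259), (225,192), (395,209) and (389,278). The handle is at (345,238), the bottle at (455,224) and the tape at (379,188).

```bash
python3 - <<'E'
from h import *
np.set_printoptions(precision=4,suppress=True)
P=[ray_z("top",p,.08)[:2] for p in((216,259.5),(225,192),(395,209),(389.5,278))]
for p in P:print(p)
M=[(-.1,.249),(.1,.249),(.1,-.249),(-.1,-.249)]
M=np.array(M);P=np.array(P);c=P.mean(0);A=((P-c)[:,0]+1j*(P-c)[:,1]);B=M[:,0]+1j*M[:,1]
k=(A*B.conj()).sum();yaw=np.angle(k);print("centre",c,"yaw",yaw,abs(k)/(abs(B)**2).sum())
R=np.array([[np.cos(yaw),-np.sin(yaw)],[np.sin(yaw),np.cos(yaw)]])
print("handle in box",R.T@(np.array([.514,-.044])-c))
E
```

```text
[0.464  0.3204]
[0.658  0.2994]
[ 0.5967 -0.1903]
[ 0.403  -0.1634]
centre [0.5304 0.0665] yaw -0.1246129696822816 0.9839621758649267
handle in box [-0.0026 -0.1117]
```

{"fn": "servo_tool", "kwargs": {
  "plan": "0.5 -0.45 0 0 0 0;0.98 -0.9 0 0 0 0;0.98 -0.9 0 0 0 0;0.98 -0.9 0 0 0 0;0.98 -0.9 0 0 0 0;0.98 -0.9 0 0 0 0;0.98 -0.9 0 0 0 0;0.98 -0.9 0 0 0 0;0.98 -0.9 0 0 0 0;0.98 -0.9 0 0 0 0;0.98 -0.9 0 0 0 0;0.98 -0.9 0 0 0 0",
  "fingers": 1
}}

```text
time: 1.8
position: [0.4138, -0.2415, 0.2316]
ee_rot: [0.0, 0.992, 0.127, 0.0]
contact_force: [1.0, -0.9, -0.3]
opening: 0.0001
grip_force: 0.0
```

{"fn": "servo_tool", "kwargs": {
  "plan": "0.98 -0.9 0 0 0 0;0.98 -0.9 0 0 0 0;0.98 -0.9 0 0 0 0;0.6 -0.5 0 0 0 0;0 0 0 0 0 0.95;0 0 0 0 0 0.95;0 0 0 0 0 0.95;0 0 0 0 0 0.95;0 0 0 0 0 0;0 0 0 0 0 0"
}}

```text
time: 2.63
position: [0.4917, -0.1236, 0.2314]
ee_rot: [0.0, 0.998, -0.061, 0.0]
contact_force: [0.4, -0.1, -0.1]
opening: 0.0002
grip_force: 0.0
```

```bash
python3 - <<'E'
from h import *
np.set_printoptions(precision=4,suppress=True)
s=readout.read_state();print(s["time"],s["position"],s["ee_rot"],s["opening"])
i=imaging.camera_info("wrist");snap("wrist","w1")
for t,z in(("cover",.072),("cover_handle",.098)):
    r=pinpoint("wrist",t)
    for q in r[:1]: print(t,q,ray_z("wrist",q["centre"],z,i))
E
```

```text
2.6333 [ 0.4917 -0.1236  0.2314] [ 0.      0.9981 -0.0611  0.0001] 0.0001678790745478102
cover {'centre': [240.4, 165.2], 'p': 0.66} [ 0.5217 -0.0436  0.072 ]
cover_handle {'centre': [234.9, 175.1], 'p': 0.93} [ 0.5167 -0.0442  0.098 ]
```

View pics/w1.png

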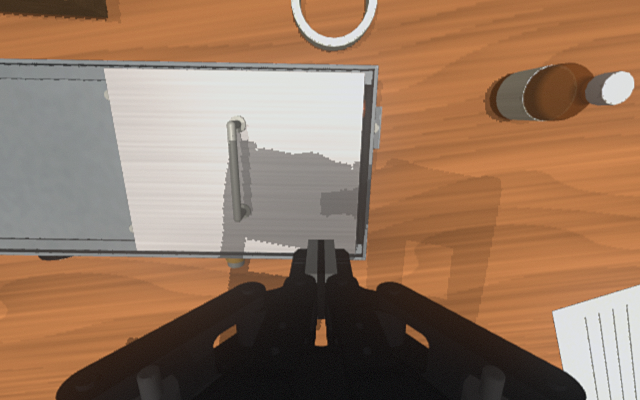

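The wrist view shows the cover. The handle runs from (235,121) to (239,217), and the outer rim corners at the -y end are at (377,66) and (366,258).

```bash
python3 - <<'E'
from h import *
np.set_printoptions(precision=4,suppress=True)
f=lambda p,z:ray_z("wrist",p,z)[:2]
a,b,c,d=f((377,66),.08),f((366,258),.08),f((0,60.5),.08),f((0,254),.08)
print(a,b,np.linalg.norm(a-b));ang=lambda v:np.arctan2(-v[0],v[1])
print(ang(c-a),ang(d-b),np.arctan2(*(a-b)[::-1]))
yaw=(ang(c-a)+ang(d-b))/2;u=np.array([np.cos(yaw),np.sin(yaw)]);v=np.array([-u[1],u[0]])
C=(a+b)/2+.249*v;print("centre",C)
h=f((234.9,175.1),.098)
print("handle in box",(h-C)@u,(h-C)@v)
s=readout.read_state()["position"][:2];print("tcp in box",(s-C)@u,(s-C)@v)
E
```

```text
[ 0.5976 -0.1887] [ 0.4037 -0.1635] 0.19554653329041086
-0.1363142330487891 -0.13424635291501605 -0.12947401050554122
centre [0.5343 0.0706]
handle in box -0.0019235846631430204 -0.11618107284736329
tcp in box -0.01603225097847103 -0.19824807795836158
```

{"fn": "servo_tool", "kwargs": {
  "plan": "0.25 -0.55 0 0 0 0.1;0.25 -0.55 0 0 0 0;0 0 0.9 0 0 0;0 0 0.9 0 0 0;0 0 0.9 0 0 0;0 0 0.9 0 0 0;0 0 0.7 0 0 0;0 0 0.5 0 0 0;0 0 0 0 0 0;0 0 0 0 0 0"
}}

```text
time: 3.62
position: [0.5104, -0.0928, 0.087]
ee_rot: [-0.0, 0.998, -0.067, -0.001]
contact_force: [0.3, -0.2, 0.1]
opening: 0.0001
grip_force: 0.0
```

{"fn": "servo_tool", "kwargs": {
  "plan": "0 -0.25 0 0 0 0;0 -0.25 0 0 0 0;0 -0.25 0 0 0 0;0 -0.25 0 0 0 0;0 -0.25 0 0 0 0;0 -0.25 0 0 0 0;0 -0.25 0 0 0 0;0 -0.25 0 0 0 0"
}}

```text
time: 4.28
position: [0.5194, -0.0328, 0.0878]
ee_rot: [0.0, 0.998, -0.067, 0.001]
contact_force: [-0.2, -7.5, 5.6]
opening: -0.0004
grip_force: 4.3
```

{"fn": "servo_tool", "kwargs": {
  "plan": "0 -0.4 0 0 0 0;0 -0.4 0 0 0 0;0 -0.4 0 0 0 0;0 -0.4 0 0 0 0;0 -0.4 0 0 0 0;0 -0.4 0 0 0 0"
}}

```text
time: 4.78
position: [0.5289, 0.0388, 0.0878]
ee_rot: [0.0, 0.998, -0.067, 0.0]
contact_force: [-1.0, -7.0, 5.9]
opening: 0.0002
grip_force: 4.5
```

```bash
python3 - <<'E'
from h import *
s=readout.read_state();print(s["position"],s["contact_force"])
C=np.array([.5343,.0706]);u=np.array([np.cos(.13),-np.sin(.13)]);v=np.array([-u[1],u[0]])
d=s["position"][:2]-C;print("tcp box",d@u,d@v)
snap("wrist","w2");i=imaging.camera_info("wrist")
r=pinpoint("wrist","cover_handle")[0];h=ray_z("wrist",r["centre"],.098,i)[:2]-C;print(r,h@u,h@v)
for t in("tagged_pivot","plain_pivot","tagged_tip","plain_tip"):
  for q in pinpoint("wrist",t)[:2]:
    h=ray_z("wrist",q["centre"],.0525,i)[:2]-C;print(t,q,h@u,h@v)
E
```

```text
[0.52889517 0.03878059 0.08779455] [-1.02905781 -7.0071812   5.85500641]
tcp box -0.001234337592963466 -0.03225156243480994
{'centre': [286.8, 266.2], 'p': 0.93} -0.002000549988991649 -0.013729025661377375
tagged_pivot {'centre': [567.4, 184.5], 'p': 0.8} 0.028371004419527106 -0.18370344216420345
tagged_tip {'centre': [535.1, 282.3], 'p': 0.8} -0.04078237313709432 -0.17801323976399067
```

View pics/w2.png

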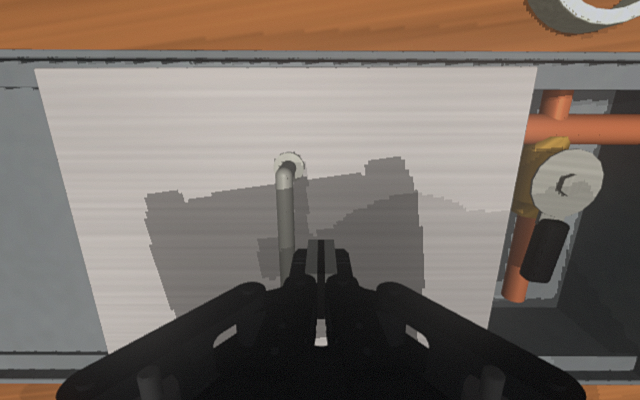

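The cover is sliding and the handle is at about y = -14 mm in the box. The round tag disc at (568,184) is on the y = -185 valve, with its lever tip at (535,282).

{"fn": "servo_tool", "kwargs": {
  "plan": "0 -0.4 0 0 0 0;0 -0.4 0 0 0 0;0 -0.4 0 0 0 0;0 -0.4 0 0 0 0;0 -0.4 0 0 0 0;0 -0.4 0 0 0 0;0 -0.4 0 0 0 0;0 -0.4 0 0 0 0;0 -0.4 0 0 0 0;0 -0.3 0 0 0 0;0 -0.2 0 0 0 0"
}}

```text
time: 6.0
position: [0.5453, 0.1612, 0.0873]
ee_rot: [-0.0, 0.998, -0.067, 0.0]
contact_force: [-0.3, -3.6, -0.8]
opening: 0.0002
grip_force: 1.7
```

{"fn": "servo_tool", "kwargs": {
  "plan": "0 -0.1 0 0 0 0;0 -0.1 0 0 0 0;0 -0.1 0 0 0 0"
}}

```text
time: 6.25
position: [0.5463, 0.1687, 0.0873]
ee_rot: [0.0, 0.998, -0.068, -0.0]
contact_force: [-0.1, -3.6, -0.9]
opening: -0.0001
grip_force: 1.6
```

{"fn": "servo_tool", "kwargs": {
  "plan": "0 -0.07 0 0 0 0;0 -0.07 0 0 0 0"
}}

```text
time: 6.42
position: [0.5469, 0.1728, 0.0873]
ee_rot: [0.0, 0.998, -0.068, -0.0]
contact_force: [-0.8, -3.1, -1.3]
opening: 0.0001
grip_force: 1.5
```

{"fn": "servo_tool", "kwargs": {
  "plan": "0 -0.06 0 0 0 0;0 -0.06 0 0 0 0;0 0 0 0 0 0"
}}

```text
time: 6.67
position: [0.5465, 0.1753, 0.0872]
ee_rot: [0.001, 0.998, -0.067, -0.001]
contact_force: [-3.6, -14.7, 5.9]
opening: 0.0
grip_force: 8.3
```

{"fn": "servo_tool", "kwargs": {
  "plan": "0 -0.05 0 0 0 0;0 -0.05 0 0 0 0;0 0 0 0 0 0"
}}

```text
time: 6.92
position: [0.5462, 0.1762, 0.0872]
ee_rot: [0.002, 0.998, -0.067, -0.002]
contact_force: [-5.2, -36.6, 16.2]
opening: -0.0002
grip_force: 19.6
```

{"fn": "servo_tool", "kwargs": {
  "plan": "0 0.25 0 0 0 0;0 0.5 0 0 0 0;0 0.2 -0.8 0 0 0;0 0 -0.9 0 0 0;-0.2 0.9 -0.9 0 0 0;-0.2 0.9 -0.9 0 0 0;-0.2 0.98 -0.3 0 0 0;-0.2 0.98 0 0 0 0;-0.2 0.98 0 0 0 0;0 0.98 0 0 0 0;0 0.98 0 0 0 0;0 0.98 0 0 0 0"
}}

```text
time: 7.92
position: [0.4827, -0.0746, 0.2016]
ee_rot: [-0.0, 0.998, -0.068, 0.0]
contact_force: [1.3, 0.1, 1.2]
opening: -0.0003
grip_force: 0.0
```

{"fn": "servo_tool", "kwargs": {
  "plan": "0 0.98 0 0 0 0;0 0 0 0 0 0;0 0 0 0 0 0;0 0 0 0 0 0"
}}

```text
time: 8.25
position: [0.4791, -0.1022, 0.2013]
ee_rot: [-0.0, 0.998, -0.068, 0.0]
contact_force: [-0.7, -0.9, 0.1]
opening: -0.0003
grip_force: 0.0
```

```bash
python3 - <<'E'
from h import *
s=readout.read_state();print(s["position"],s["contact_force"])
C=np.array([.5343,.0706]);u=np.array([np.cos(.13),-np.sin(.13)]);v=np.array([-u[1],u[0]])
d=s["position"][:2]-C;print("tcp box",d@u,d@v)
snap("wrist","w3");i=imaging.camera_info("wrist")
for t in("tagged_pivot","plain_pivot","tagged_tip","plain_tip"):
  for q in pinpoint("wrist",t)[:2]:
    h=ray_z("wrist",q["centre"],.0525,i)[:2]-C;print(t,q,h@u,h@v)
snap("top","t3")
for q in pinpoint("top","cover_handle")[:1]:
    h=ray_z("top",q["centre"],.098)[:2]-C;print(q,h@u,h@v)
E
```

```text
[ 0.47909743 -0.10217469  0.20132157] [-0.73077301 -0.94931465  0.09097457]
tcp box -0.032339267884307785 -0.1784729323144838
tagged_pivot {'centre': [326.8, 123.9], 'p': 0.78} 0.029551115909326495 -0.1841604159491159
plain_pivot {'centre': [226.8, 123.3], 'p': 0.67} 0.030611531722296137 -0.0882920721399929
plain_pivot {'centre': [276.7, 150.6], 'p': 0.16} 0.004348446022672198 -0.13487397098800635
tagged_tip {'centre': [324.1, 195.4], 'p': 0.77} -0.04173963419266046 -0.1814363568376261
plain_tip {'centre': [214.9, 190.9], 'p': 0.9} -0.03639691985038911 -0.06950342931791602
{'centre': [262.8, 229.1], 'p': 0.6} -0.00452999990802571 0.11601816124297859
```

View pics/w3.png

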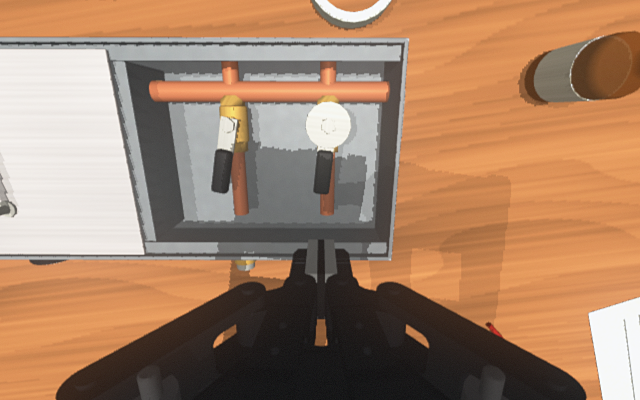

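The picture shows the tagged valve's hub at (327,124) with its sleeve down to (323,194). The plain valve is at (227,124), and the cover is clear of the bay. I'll turn the tool a quarter so the finger linkage clears the end wall.

{"fn": "servo_tool", "kwargs": {
  "plan": "0 0 0 0 0 -0.98;0 0 0 0 0 -0.98;0 0 0 0 0 -0.98;0 0 0 0 0 -0.98;0 0 0 0 0 -0.98;0 0 0 0 0 -0.98;0 0 0 0 0 -0.98;0 0 0 0 0 -0.98;0 0 0 0 0 -0.98;0 0 0 0 0 -0.98;0 0 0 0 0 -0.98;0 0 0 0 0 -0.98"
}}

```text
time: 9.6
position: [0.4793, -0.1018, 0.2013]
ee_rot: [0.0, 0.866, 0.5, 0.0]
contact_force: [0.9, 0.3, -0.5]
opening: -0.0001
grip_force: 0.0
```

{"fn": "servo_tool", "kwargs": {
  "plan": "0 0 0 0 0 -0.98;0 0 0 0 0 -0.98;0 0 0 0 0 -0.98;0 0 0 0 0 -0.98;-0.6 0.2 0 0 0 0;-0.6 0.2 0 0 0 0;0 0 0 0 0 0;0 0 0 0 0 0"
}}

```text
time: 10.27
position: [0.4863, -0.1397, 0.2012]
ee_rot: [-0.0, 0.754, 0.656, 0.0]
contact_force: [-0.2, 0.1, 0.0]
opening: 0.0002
grip_force: 0.0
```

```bash
cat > st.py <<'E'
from h import *
s=readout.read_state();print(s["time"],s["position"],s["ee_rot"],s["joint_pos"][5])
C=np.array([.5343,.0706]);u=np.array([np.cos(.13),-np.sin(.13)]);v=np.array([-u[1],u[0]])
d=s["position"][:2]-C;print("tcp box",d@u,d@v,"tool x yaw",2*np.arctan2(s["ee_rot"][2],s["ee_rot"][1]))
E
python3 st.py
```

```text
10.2667 [ 0.48625498 -0.13966391  0.20117179] [-9.76608727e-05  7.54487294e-01  6.56314646e-01  2.31313565e-06] -0.2008314689366581
tcp box -0.020382229965794606 -0.21471796059463108 tool x yaw 1.4318474855931707
```

{"fn": "servo_tool", "kwargs": {
  "plan": "0 0 0.9 0 0 0;0 0 0.9 0 0 0;0 0 0.9 0 0 0;0 0 0.9 0 0 0;0 0 0.9 0 0 0;0 0 0.5 0 0 0;0 0 0.18 0 0 0;0 0 0 0 0 0;0 0 0 0 0 0"
}}

```text
time: 11.02
position: [0.4863, -0.1391, 0.0464]
ee_rot: [-0.0, 0.754, 0.657, 0.0]
contact_force: [-0.0, -0.6, 0.6]
opening: 0.0
grip_force: 0.0
```

```bash
python3 st.py; python3 - <<'E'
import numpy as np
P=np.array([.030,-.1845]);p=None
for t in np.arange(0.06,1.64,.12):
    d=np.array([-np.cos(t),np.sin(t)]);n=np.array([np.sin(t),np.cos(t)]);h=.0125*abs(n[0])+.011*abs(n[1])
    c=P+.05*d-(.008+h)*n
    print(round(t,2),c.round(4),None if p is None else ((c-p)[::-1]/.03).round(2));p=c
E
```

```text
11.0167 [ 0.48632909 -0.13905927  0.04637196] [-3.84493889e-05  7.54050373e-01  6.56816590e-01  9.47421359e-07] -0.20092642464371102
tcp box -0.02038712974129011 -0.21410881036370047 tool x yaw 1.4331784209848513
0.06 [-0.0211 -0.2012] None
0.18 [-0.023  -0.1963] [ 0.16 -0.06]
0.3 [-0.0243 -0.1909] [ 0.18 -0.05]
0.42 [-0.0251 -0.1852] [ 0.19 -0.03]
0.54 [-0.0252 -0.1793] [ 0.2 -0. ]
0.66 [-0.0244 -0.1731] [0.21 0.02]
0.78 [-0.0229 -0.1668] [0.21 0.05]
0.9 [-0.0204 -0.1606] [0.21 0.08]
1.02 [-0.017  -0.1547] [0.2  0.11]
1.14 [-0.0126 -0.1491] [0.19 0.14]
1.26 [-0.0074 -0.144 ] [0.17 0.17]
1.38 [-0.0014 -0.1396] [0.15 0.2 ]
1.5 [ 0.0053 -0.1361] [0.12 0.22]
1.62 [ 0.0115 -0.1335] [0.09 0.21]
```

First the approach to the lever, then the arc.

{"fn": "servo_tool", "kwargs": {
  "plan": "0.2 0 0 0 0 0;0.2 -0.03 0 0 0 0;0.16 -0.06 0 0 0 0;0.18 -0.05 0 0 0 0;0.19 -0.03 0 0 0 0;0.2 0 0 0 0 0;0.21 0.02 0 0 0 0;0.21 0.05 0 0 0 0"
}}

```text
time: 11.68
position: [0.4899, -0.0927, 0.0466]
ee_rot: [0.001, 0.754, 0.657, 0.0]
contact_force: [-1.7, -7.8, 1.6]
opening: -0.0002
grip_force: 3.2
```

```bash
python3 st.py
```

```text
11.6833 [ 0.48987805 -0.09267667  0.04663714] [6.35792837e-04 7.54081755e-01 6.56780215e-01 2.29000873e-04] -0.1091637149539117
tcp box -0.022880879825469484 -0.16765752958231472 tool x yaw 1.4330823399523114
```

{"fn": "servo_tool", "kwargs": {
  "plan": "0.21 0.08 0 0 0 0;0.2 0.11 0 0 0 0;0.19 0.14 0 0 0 0;0.17 0.17 0 0 0 0;0.15 0.2 0 0 0 0;0.12 0.22 0 0 0 0"
}}

```text
time: 12.18
position: [0.5203, -0.0651, 0.0463]
ee_rot: [-0.001, 0.754, 0.657, -0.001]
contact_force: [-5.8, -3.9, 1.3]
opening: -0.0001
grip_force: 2.7
```

{"fn": "servo_tool", "kwargs": {
  "plan": "0.03 0.12 0 0 0 0;0 0.08 0 0 0 0;0 0 0 0 0 0"
}}

```text
time: 12.43
position: [0.5248, -0.0648, 0.0459]
ee_rot: [-0.002, 0.754, 0.657, -0.001]
contact_force: [-10.5, 1.2, 5.4]
opening: 0.0002
grip_force: 5.6
```

```bash
python3 st.py
```

```text
12.4333 [ 0.52475996 -0.06476284  0.0459142 ] [-0.00180172  0.75398777  0.65688435 -0.00146635] -0.04259731668086345
tcp box 0.008088107327571623 -0.13545735129709618 tool x yaw 1.433362847688401
```

{"fn": "servo_tool", "kwargs": {
  "plan": "0 0.08 0 0 0 0;0 0.06 0 0 0 0;0 0 0 0 0 0"
}}

```text
time: 12.68
position: [0.5254, -0.0648, 0.0455]
ee_rot: [-0.004, 0.754, 0.657, -0.003]
contact_force: [-25.6, 2.6, 16.3]
opening: -0.0001
grip_force: 13.4
```

```bash
python3 st.py
```

```text
12.6833 [ 0.52543254 -0.06477418  0.04551693] [-0.00415873  0.75401554  0.65683484 -0.00335584] -0.04226298108759818
tcp box 0.008756484788283095 -0.13538140002652052 tool x yaw 1.4332517102700617
```

{"fn": "servo_tool", "kwargs": {
  "plan": "0 -0.2 0 0 0 0;0 -0.4 0 0 0 0;0 0 -0.9 0 0 0;0 0 -0.9 0 0 0;0 0 -0.9 0 0 0;0 0 -0.9 0 0 0;-0.9 0 -0.9 0 0 0;-0.9 0 -0.9 0 0 0;-0.9 0 0 0 0 0;0 0 0 0 0 0;0 0 0 0 0 0"
}}

```text
time: 13.6
position: [0.5024, -0.1447, 0.2087]
ee_rot: [0.001, 0.755, 0.656, 0.0]
contact_force: [-0.4, -0.1, 0.6]
opening: -0.0001
grip_force: 0.0
```

```bash
python3 - <<'E'
from st import *
snap("wrist","w4");i=imaging.camera_info("wrist")
for t,z in(("tagged_pivot",.0525),("tagged_tip",.0525),("plain_tip",.0525),("cover_handle",.098)):
  for q in pinpoint("wrist",t)[:1]:
    h=ray_z("wrist",q["centre"],z,i)[:2]-C;print(t,q,h@u,h@v)
E
```

```text
13.6 [ 0.50242234 -0.14473726  0.20872873] [6.53842520e-04 7.54805739e-01 6.55947935e-01 4.17863453e-04] -0.19866896912685786
tcp box -0.0036936104468443046 -0.21765265051093816 tool x yaw 1.4308761269378332
tagged_pivot {'centre': [351.3, 152.2], 'p': 0.88} 0.027080078323469127 -0.18298256918873151
tagged_tip {'centre': [355.7, 85.2], 'p': 0.81} 0.029916463233151024 -0.1198679131434161
plain_tip {'centre': [278.9, 32.0], 'p': 0.77} -0.040522374234070346 -0.07436542764222726
```

View pics/w4.png

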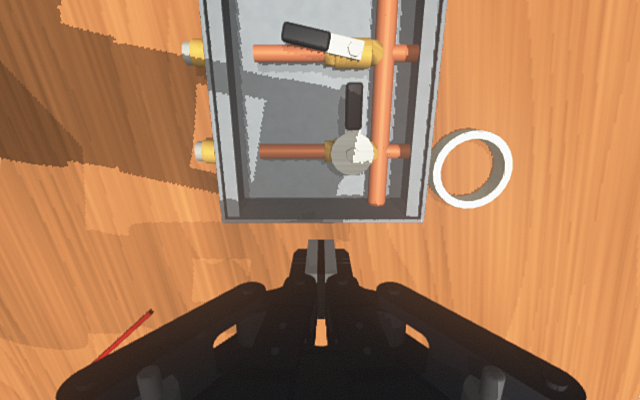

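The tagged lever now points along the box's +y, with its sleeve at (355,85–130), against its stop. The plain lever at (305,36) is where it was.

```bash
python3 -c "
from plant import ticket
print(ticket.finish_job())"
```

```text
the job is handed in; nothing more can be done
None
```

The job is handed in, with no verdict returned: the cover was slid along its tracks until the push force rose sharply at the far end, and the tagged lever (the one at y = -185 mm) was turned clockwise hard against its stop. The plain lever and the items on the bench were not touched.

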